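Glue up a model church turret in a hand-lever press and hold it closed

TASK

Glue up the round turret of the model church: stack its parts flat between the four pins of the blue hand press, first the wooden drum, then the white spacer ring on it, then the green top disc, finished face up. Then pull the press's spring-return lever over and down until its arms are level with the red mark on the index post, so that the rubber foot presses on the stack, and finish while holding it there: the job ends with the lever still held and the glue joint under pressure. Leave the glue bottle, the sanding block and the spire standing where they are.

Things in the scene. Friction and masses are not known exactly. Their poses are not given: they have to be found in the camera images.
- press: blue hand press, fixed; origin on the table below the pocket's middle, x from the pocket to the lever's hinge, z up. Base plate 12 mm thick, from x = -62 to +152 mm and 80 mm to each y side. Two hinge cheeks, 108 mm high, stand at x = 92 to 128 and y = +-45 to 55 mm
- pocket (a point): middle of the pocket's floor (12 mm above the table), axes as the press. Four steel pins at x = +-23.3, y = +-23.3 mm: 8 mm thick, 61 mm high above the floor, the top 9 mm tapered. A 54 mm part has 2 mm of play all round; 38 mm is free between neighbouring pins, so fingers that close along x or along y pass
- mark (a point): the red mark line on the steel index post of the press (14 mm wide, 3 mm thick, 110 mm high), 95 mm above the table at x = +50, y = -78 mm of the press
- hinge (a point): middle of the lever's hinge axis, which runs along the press's y: 110 mm from the pocket along x, 95 mm above the table
- bar (a point): middle of the lever's grip bar: black rubber, 18 mm thick, 104 mm long, parallel to the hinge axis, 220 mm from it, between two steel arms 124 mm apart. Starts about 300 mm above the table, swings over the pocket; at the mark the arms are level, the bar 95 mm above the table, 110 mm from the pocket on its -x side. x points from bar to hinge, fixed to the lever
- lever (a joint): lever angle, rad: 0 at rest, leaning 20 degrees back from upright on the side away from the pocket; grows as it is pulled; 1.92 = arms level at the red mark; stop at 2.05. A spring drives it back to 0: about 3 N along its path at the bar to start, about 4 N near the mark, about 11 N at the mark with the foot on the full stack, which it meets at about 1.84
- foot_face (a point): face of the domed black rubber foot (36 mm across) under the lever's crosspiece, half-way along the arms, 110 mm from the hinge. It gives way on a spring, 1.5 N for each mm. At the mark it presses straight down on the middle of the stack
- drum_c (a point): centre of the drum, the lowest part of the turret, a pale wooden cylinder with dark windows, 54 mm in diameter, 34 mm high, 50 g; stands upright on the table, z up
- spacer_c (a point): centre of the white spacer ring: 54 mm outside, 28 mm inside, 12 mm thick, 20 g; lies flat, z up
- disc_c (a point): centre of the green top disc: 54 mm in diameter, 12 mm thick with a chamfered upper edge (the upper 2 mm), 26 g; lies flat with its finished face up, z up
- glue_c (a point): white glue bottle with blue nozzle, 66 mm in diameter, 200 mm high; this point is half-way up; a bystander
- sander_c (a point): cork sanding block, 90 x 45 x 26 mm, centre; a bystander
- spire_c (a point): grey cone-shaped spire, 48 mm at the foot, 112 mm high; this point is 50 mm up; a bystander
There are look-alikes about, which are no part of the job. Of the things shaped like the part that bears disc_c, the green one is meant. Of the things shaped like the part that bears spacer_c, the white one is meant.

How it is judged:
On the way, in this order (a step that is already met when the one before it is completed fails the run):
1. the drum stands flat between the four pins, the lever still back (horizontal distance between drum_c and pocket below 0.005 m and z of drum_c in the frame of pocket between 0.014 and 0.02 m and angle between drum_c's own z axis and vertical below 0.08 rad and value of joint lever below 0.3 rad), for 0.2 s.
2. the spacer ring lies flat on the drum between the pins, the lever still back (all of step 1 and horizontal distance between spacer_c and pocket below 0.005 m and z of spacer_c in the frame of pocket between 0.037 and 0.043 m and angle between spacer_c's own z axis and vertical below 0.08 rad), for 0.2 s.
3. the top disc lies flat on the spacer between the pins, the lever still back (all of step 2 and horizontal distance between disc_c and pocket below 0.005 m and z of disc_c in the frame of pocket between 0.049 and 0.055 m and angle between disc_c's own z axis and vertical below 0.08 rad), for 0.2 s.
4. the lever is at the mark and its foot presses on the stack (value of joint lever between 1.87 and 1.975 rad and contact force between foot and disc above 3 N), for 0.3 s.
At the end, for the whole second after the job is handed in: drum, ring, disc stacked flat (0.08 rad) between the pins in this order, within 5 mm of its axis and 3 mm of height; lever still, at the mark (1.87 to 1.975 rad), foot pressing the disc with over 3 N, the robot still holding the lever (over 2 N) (all of step 4 and horizontal distance between each of drum_c, spacer_c, disc_c and pocket below 0.005 m and z of drum_c in the frame of pocket between 0.014 and 0.02 m and angle between each of drum_c, spacer_c, disc_c's own z axis and vertical below 0.08 rad and z of spacer_c in the frame of pocket between 0.037 and 0.043 m and z of disc_c in the frame of pocket between 0.049 and 0.055 m and z of disc_c in the frame of drum_c above 0.028 m and velocity of joint lever between -0.05 and 0.05 rad/s and contact force between any of the fingers, the arm and lever above 2 N); the arm keeps its last pose, push and grip.
It fails at once if the glue bottle is moved by more than 20 mm or tipped (distance of glue_c from where it was at the start of the episode above 0.02 m or angle between glue_c's own z axis and vertical above 0.35 rad).
It fails at once if the sanding block is moved by more than 20 mm or tipped (distance of sander_c from where it was at the start of the episode above 0.02 m or angle between sander_c's own z axis and vertical above 0.35 rad).
It fails at once if the spire is moved by more than 20 mm or tipped (distance of spire_c from where it was at the start of the episode above 0.02 m or angle between spire_c's own z axis and vertical above 0.35 rad).
It also fails if it takes over 72 s, if anything falls off the work surface, if the arm or the gripper's body presses on something with over 40 N, if the wrist force passes 120 N, or if a joint passes its speed limit or range.

ROBOT

A 7-joint arm with a two-finger parallel gripper is mounted at the origin on the work surface. World frame = base frame: x ahead of the robot, y to its left, z up, the work surface at z = 0. Lengths are in m, angles in rad, forces in N, time in s.
With the tool pointing down it reaches from about 0.425 to 0.925 m from the base axis. Payload 6.8 kg.
Tool frame: the origin (TCP) lies at the very end of the fingers, on their centre line; the grasp point (between the pads) lies 19 mm behind it; z points along the fingers, y is the line along which they close (so a half turn about z gives the same grasp; the last joint's range is limited). The gripper opens to 85 mm and grips with 20 to 120 N. Pads are 22 mm wide; open, the fingers measure 114 mm over their backs; the gripper's body (76 mm by 85 mm) begins 54 mm behind the grasp point. The pads swing forward as they close: fully open they stand 13 mm farther back than shut.
Start: joints at [-1.341, 0.477, 0.022, 1.555, -0.011, 1.109, -0.083], TCP at [0.224, 0.637, 0.231] pointing down, gripper open.
Joint ranges: [-2.96, 2.96], [-0.34, 2.1], [-1.41, 1.46], [0.24, 2.44], [-1.37, 4.51], [0.17, 1.92], [-2.96, 2.96]. Speed limits (rad/s): [2.39, 2.39, 3.14, 3.14, 3.14, 3.14, 3.14].

INTERFACE

Orientations are given as a unit quaternion [w, x, y, z].
In Python, from station import get_obs, read_camera, hand_in gives the robot as it stands.
- The arm moves only by the tool arm_command, never from a script. Its argument "commands" is one flat list of numbers, 7 for each row, row after row: the shift along the tool's x, y, z in m, then the turn, a rotation vector about the tool's x, y, z in degrees, then the opening, from 0 (shut) to 1 (fully open). In form: [tx, ty, tz, rx, ry, rz, fingers, tx, ty, tz, rx, ry, rz, fingers, ...]. A call has 1 to 8 rows; each row is the pose to reach, as a shift and turn from the pose commanded when the call began, along the tool's axes at that moment; what a row does not reach only later rows make up. A row lasts 1/10 s, in which the tool goes at most 50 mm and 8.59 degrees, less where a joint would pass 70% of its speed; a pose out of reach is approached as far as the arm can. A call with a gripper value outside its range is refused whole. The fingers move at their own pace and stop on an object; "force" is the grip in N (left out, the last holds). Time passes only in rows, so rows that repeat a pose let the fingers close. It gives the time, the measured TCP pose, the force, the opening and the grip force at its end, in the units of the state.
- get_obs(): the state, without advancing time (a new reading comes with each control period).
- read_camera(name): name is "scene" or "top"; returns a dict with "img" (400x640x3 uint8, red, green, blue), "camera_matrix" (3x3 intrinsics, pixels), "pose" (4x4, takes a point from camera to world coordinates). Camera axes: x right, y down, z forward; pixel columns grow to the right and rows downward; lengths in m; the calibration is good to about 2 mm. A picture is of the moment at which its call begins. There is no depth.
- hand_in(): hands the job in; it is judged then, once.
The state is a dict: "t": time; "q": joint angles; "joint_vel": joint speeds; "joint_torque": joint torques, N m; "eef_pos": TCP position; "tool_rot": TCP orientation; "contact_force": force on the tool from outside, world axes, zero at the start; "torque": the same for the moment, N m; "gripper_width": opening from 0.0 (shut) to 1.0 (fully open); "grasp_force": force on a finger pad.
Only numpy, scipy, OpenCV 4.12 (cv2) and the standard library are available. Lean on these libraries where they do the work, as an engineer would, in place of code of your own. Each camera call takes 0.05 s, during which the arm holds its last target. There are 200 camera calls.

## Working session

There is one attempt and no reset: what is moved stays moved. The work goes in short steps, Python scripts to look and compute and a tool call to move; the robot and the scene stay as the last step left them, time stands still between calls to the robot, and variables do not carry over. Pictures are saved under pics/ and viewed, at most 10 in all, crops included, and the job is handed in when it is done.

Besides the shell and the picture viewer there is one more tool, called after "Call:" by a JSON object that holds its "method" and its "body". arm_command: Moves the arm, as the interface text tells. Its arguments: {"type":"object","properties":{"commands":{"type":"array","items":{"type":"number"}},"force":{"type":"number"}},"required":["commands"]}

```bash
mkdir -p pics; ls; python3 - <<'E'
from station import *
import cv2,numpy as np
np.set_printoptions(precision=4,suppress=True)
for n in("top","scene"):
    c=read_camera(n);cv2.imwrite(f"pics/{n}0.png",c["img"][:,:,::-1]);print(n,c["camera_matrix"],c["pose"])
print(get_obs())
E
```

```text
pics
top [[505.2943   0.     324.8141]
 [  0.     505.2943 193.9323]
 [  0.       0.       1.    ]] [[-0.003  -0.9939  0.1103  0.4401]
 [-1.      0.0038  0.0066 -0.0846]
 [-0.007  -0.1103 -0.9939  1.4836]
 [ 0.      0.      0.      1.    ]]
scene [[463.2552   0.     317.1739]
 [  0.     463.2552 208.588 ]
 [  0.       0.       1.    ]] [[ 0.8188  0.4252 -0.3856  1.0095]
 [ 0.5739 -0.6242  0.5301 -0.6592]
 [-0.0153 -0.6554 -0.7551  1.025 ]
 [ 0.      0.      0.      1.    ]]
{'t': 0.1, 'q': array([-1.3411,  0.4777,  0.0224,  1.5563, -0.0115,  1.1093, -0.0831]), 'joint_vel': array([ 0.0011, -0.0014,  0.0004, -0.003 , -0.0005, -0.0016,  0.0002]), 'joint_torque': array([  0.0036, -59.7764,   1.6131, -28.1956,   0.0127,   0.0051,
         0.    ]), 'eef_pos': array([0.2236, 0.6364, 0.2304]), 'tool_rot': array([-0.0001,  0.1681,  0.9858, -0.0008]), 'contact_force': array([0.1881, 0.6118, 0.0158]), 'torque': array([ 0.0666, -0.0228,  0.005 ]), 'grasp_force': 0.0, 'gripper_width': 0.9952009787691956}
```

View pics/top0.png

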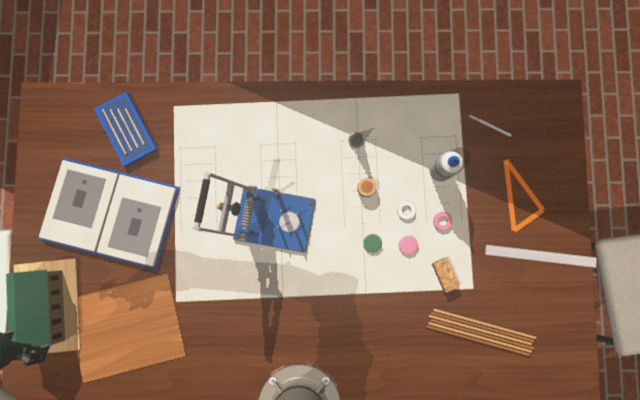

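View pics/scene0.png

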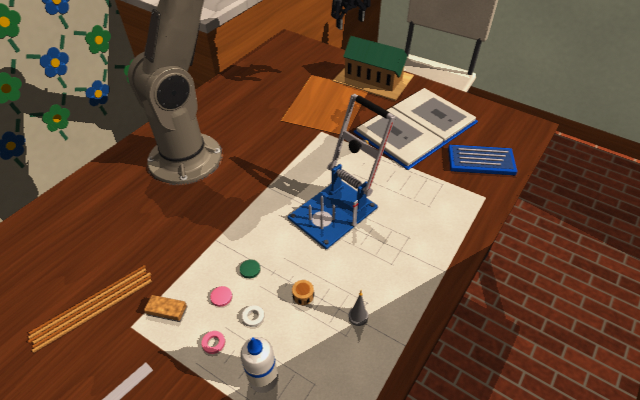

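```bash
python3 - <<'E'
import cv2,numpy as np
t=cv2.imread("pics/top0.png");s=cv2.imread("pics/scene0.png")
a=cv2.resize(t[165:265,185:325],None,fx=4,fy=4,interpolation=cv2.INTER_CUBIC)   # 560x400
b=cv2.resize(t[125:295,345:475],None,fx=4,fy=4,interpolation=cv2.INTER_CUBIC)   # 520x680
c=cv2.resize(s[90:250,280:400],None,fx=5,fy=5,interpolation=cv2.INTER_CUBIC)
cv2.imwrite("pics/a.png",a);
p=np.zeros((600,800,3),np.uint8)
p[:560,:400]=cv2.resize(t[160:300,345:445+0],None,fx=4,fy=4,interpolation=cv2.INTER_CUBIC)
p[:600,400:800]=cv2.resize(s[170:320,285:385],None,fx=4,fy=4,interpolation=cv2.INTER_CUBIC)
cv2.imwrite("pics/b.png",p)
E
```

```text
(no output)
```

View pics/a.png

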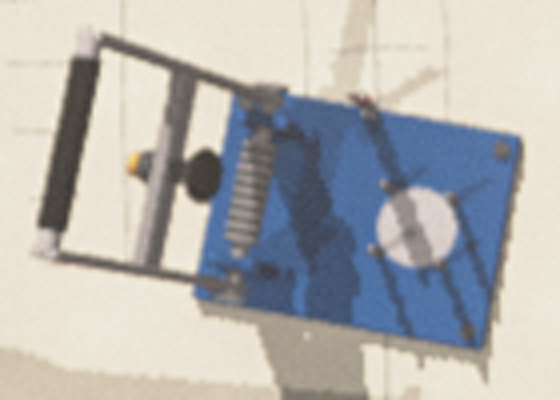

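View pics/b.png

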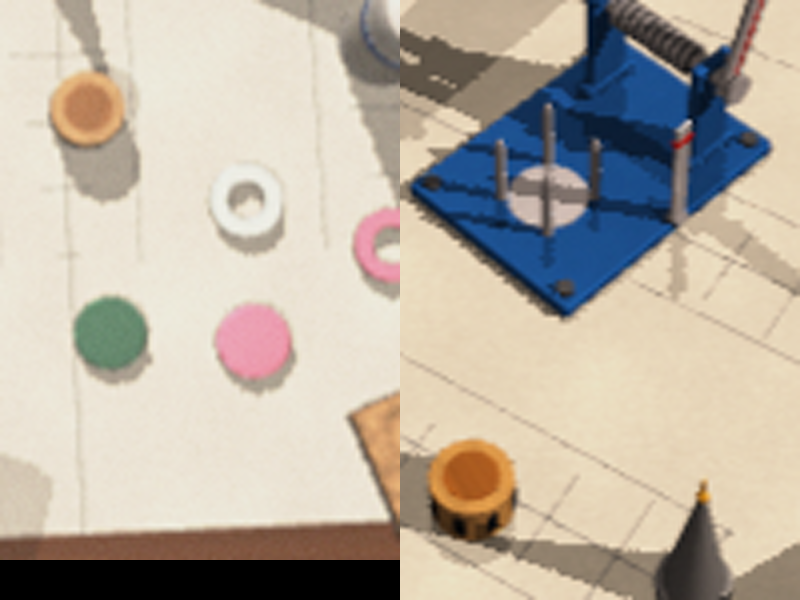

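Discs: green at top-view (372,243) and pink at (408,245). The green one is meant, by colour. Rings: white at (407,211) and pink at (443,221). The white one is meant, by colour. The crops confirm both. The drum is at (367,187) and the pocket's pale circle at about (289,222).

```bash
cat > h.py <<'E'
import cv2,numpy as np
from station import *
from scipy.optimize import least_squares
from scipy.spatial.transform import Rotation as Ro
np.set_printoptions(precision=4,suppress=True)
def proj(c,P):
    K,T=c["camera_matrix"],np.linalg.inv(c["pose"]);q=K@(T[:3,:3]@np.atleast_2d(P).T+T[:3,3:]);return (q[:2]/q[2]).T
def ray(c,uv,z):
    K,T=c["camera_matrix"],c["pose"];d=T[:3,:3]@np.linalg.solve(K,[uv[0],uv[1],1]);o=T[:3,3];return o+d*(z-o[2])/d[2]
def blob(img,box,cond):
    x0,y0,x1,y1=box;im=cv2.cvtColor(img[y0:y1,x0:x1],cv2.COLOR_RGB2HSV).astype(int)
    m=cond(im[...,0],im[...,1],im[...,2]).astype(np.uint8)
    cs,_=cv2.findContours(m,cv2.RETR_EXTERNAL,cv2.CHAIN_APPROX_NONE)
    h=cv2.convexHull(max(cs,key=cv2.contourArea));k=np.zeros_like(m);cv2.fillPoly(k,[h],1)
    M=cv2.moments(k,True);return np.array([M["m10"]/M["m00"]+x0,M["m01"]/M["m00"]+y0]),M["m00"],cv2.boundingRect(h)
def toolshift(o,dp):
    w=o["tool_rot"];return Ro.from_quat([w[1],w[2],w[3],w[0]]).inv().apply(dp)
E
python3 - <<'E'
from h import *
T=read_camera("top");S=read_camera("scene")
G=lambda h,s,v:(h>60)&(h<95)&(s>80)
W=lambda h,s,v:(s<28)&(v>150)
O=lambda h,s,v:(h<22)&(s>95)
for n,z,f,bt,bs in[("disc",.006,G,(355,225,392,262),(232,252,268,285)),("ring",.006,W,(392,196,424,228),(236,298,270,332)),("drum",.017,O,(350,170,385,205),(286,275,320,310))]:
    for c,b in((T,bt),(S,bs)):
        uv,a,r=blob(c["img"],b,f);print(n,uv,a,r,ray(c,uv,z))
up=lambda l,f,o:(np.array(l)+.5)/f-.5+o
pts=np.array([[-62,-80,12],[-62,80,12],[152,80,12],[0,0,12]])/1e3
ut=up([(522,135),(483,348),(195,297),(418,228)],4,np.array([185,165]))
Sp=np.array([[-62,-80,12],[152,-80,12],[-62,80,12],[0,0,12],[-23.3,23.3,73],[23.3,-23.3,73],[-23.3,-23.3,73],[23.3,23.3,73]])/1e3
print(T["pose"][2,3])
def pl(p,P): c,s=np.cos(p[2]),np.sin(p[2]);return np.c_[p[0]+c*P[:,0]-s*P[:,1],p[1]+s*P[:,0]+c*P[:,1],P[:,2]]
f=lambda p:(proj(T,pl(p,pts))-ut).ravel()
r=least_squares(f,[.4,0,1.6]);print("top fit",r.x,r.fun)
P=proj(S,pl(r.x,Sp));print("pred scene crop",(P-[285,170])*4+1.5)
P=proj(T,pl(r.x,Sp[4:]));print("pred top pins crop",(P-[185,165])*4+1.5)
E
```

```text
Traceback (most recent call last):
  File "h.py", line 14, in blob
    h=cv2.convexHull(max(cs,key=cv2.contourArea));k=np.zeros_like(m);cv2.fillPoly(k,[h],1)
                     ~~~^^^^^^^^^^^^^^^^^^^^^^^^
ValueError: max() iterable argument is empty
```

```bash
cat > m.py <<'E'
from h import *
T=read_camera("top");S=read_camera("scene")
for c,l in((T,[(372,243),(407,203),(398,220),(360,187),(367,187)]),(S,[(250,268),(253,307),(303,285),(303,300)])):
    hv=cv2.cvtColor(c["img"],cv2.COLOR_RGB2HSV);print([hv[v,u] for u,v in l])
G=lambda h,s,v:(h>60)&(h<100)&(s>60)
W=lambda h,s,v:(s<28)&(v>150)
O=lambda h,s,v:(h<22)&(s>95)
for n,z,f,bt,bs in[("disc",.006,G,(355,225,392,262),(232,252,268,285)),("ring",.006,W,(392,196,424,228),(236,298,270,332)),("drum",.017,O,(350,170,385,205),(286,275,320,310))]:
    for c,b in((T,bt),(S,bs)):
        try: uv,a,r=blob(c["img"],b,f);print(n,uv,a,r,ray(c,uv,z))
        except ValueError: print(n,"none")
up=lambda l,f,o:(np.array(l)+.5)/f-.5+o
pts=np.array([[-62,-80,12],[-62,80,12],[152,80,12],[0,0,12]])/1e3
ut=up([(522,135),(483,348),(195,297),(418,228)],4,np.array([185,165]))
Sp=np.array([[-62,-80,12],[152,-80,12],[-62,80,12],[0,0,12],[-23.3,23.3,73],[23.3,-23.3,73],[-23.3,-23.3,73],[23.3,23.3,73]])/1e3
def pl(p,P): c,s=np.cos(p[2]),np.sin(p[2]);return np.c_[p[0]+c*P[:,0]-s*P[:,1],p[1]+s*P[:,0]+c*P[:,1],P[:,2]]
f=lambda p:(proj(T,pl(p,pts))-ut).ravel()
r=least_squares(f,[.4,0,1.6]);print("top fit",r.x,r.fun)
P=proj(S,pl(r.x,Sp));print("pred scene crop",(P-[285,170])*4+1.5)
P=proj(T,pl(r.x,Sp[4:]));print("pred top pins crop",(P-[185,165])*4+1.5)
E
python3 m.py
```

```text
[array([ 67,  67, 137], dtype=uint8), array([ 30,  10, 237], dtype=uint8), array([ 21,  25, 235], dtype=uint8), array([ 15, 122, 220], dtype=uint8), array([ 12, 137, 183], dtype=uint8)]
[array([ 70, 138, 107], dtype=uint8), array([ 23,  25, 234], dtype=uint8), array([ 13, 207, 171], dtype=uint8), array([ 14, 178,  99], dtype=uint8)]
disc [372.1028 242.715 ] 214.0 (9, 10, 17, 16) [ 0.4608 -0.2118  0.006 ]
disc [249.3356 268.4637] 289.0 (8, 8, 20, 18) [ 0.4613 -0.2146  0.006 ]
ring [407.5 211.5] 1024.0 (0, 0, 32, 32) [ 0.5514 -0.3166  0.006 ]
ring [253.5621 314.469 ] 290.0 (8, 8, 20, 18) [ 0.557  -0.3108  0.006 ]
drum [366.4962 186.7932] 266.0 (8, 8, 18, 18) [ 0.6234 -0.1967  0.017 ]
drum [302.5011 292.0148] 473.0 (6, 5, 22, 25) [ 0.6225 -0.1976  0.017 ]
top fit [0.5239 0.0286 1.39  ] [ 0.1349 -0.3348 -0.0028  0.5548 -0.4277  0.1917  0.2968 -0.4301]
pred scene crop [[166.6704 309.7212]
 [373.4736 140.4859]
 [  7.6495 182.3664]
 [147.8742 195.3873]
 [ 99.1279 138.7727]
 [195.2227 138.2783]
 [147.1237 175.1418]
 [147.1862 103.133 ]]
pred top pins crop [[439.1583 260.1155]
 [385.9512 182.7171]
 [451.3677 194.431 ]
 [373.5204 248.3029]]
```

```bash
cat >> h.py <<'E'
PK=np.array([.5239,.0286]);YA=79.65
OBJ=dict(drum=(.623,-.197),ring=(.5565,-.312),disc=(.461,-.213))
def plan(*w):
    o=get_obs();q=o["tool_rot"];R=Ro.from_quat([q[1],q[2],q[3],q[0]]);M=R.as_matrix()
    yaw=np.degrees(np.arctan2(M[1,1],M[0,1]))
    print("t",o["t"],"pos",o["eef_pos"],"yaw",round(yaw,2),"F",o["contact_force"],"g",o["gripper_width"],"q7",o["q"][6])
    for x,y,z,Y in w:
        D=Ro.from_euler("z",Y,degrees=True)*Ro.from_matrix(np.array([[0,1,0],[1,0,0],[0,0,-1.]]).T)  # tool y along yaw Y
        D=Ro.from_matrix(np.c_[[np.sin(np.radians(Y)),-np.cos(np.radians(Y)),0],[np.cos(np.radians(Y)),np.sin(np.radians(Y)),0],[0,0,-1.]])
        print((x,y,z,Y),"->",R.inv().apply(np.array([x,y,z])-o["eef_pos"]),np.degrees((R.inv()*D).as_rotvec()))
E
sed -i '/Ro.from_euler("z",Y/d' h.py
python3 - <<'E'
from h import *
plan((.40,.25,.35,YA),(.6,-.15,.2,YA),(.623,-.197,.07,YA),(.623,-.197,.008,YA))
E
```

```text
t 0.3 pos [0.2236 0.6367 0.231 ] yaw 70.65 F [0.4532 0.1252 0.3787] g 0.9958308120341626 q7 -0.08309529576717581Traceback (most recent call last):
  File "<stdin>", line 2, in <module>
  File "h.py", line 25, in plan
    D=Ro.from_matrix(np.c_[[np.sin(np.radians(Y)),-np.cos(np.radians(Y)),0],[np.cos(np.radians(Y)),np.sin(np.radians(Y)),0],[0,0,-1.]])
  File "scipy/spatial/transform/_rotation.pyx", line 1143, in scipy.spatial.transform._rotation.Rotation.from_matrix
ValueError: Non-positive determinant (left-handed or null coordinate frame) in rotation matrix 0: [[ 0.9837  0.1797  0.    ]
 [-0.1797  0.9837  0.    ]
 [ 0.      0.     -1.    ]].
```

```bash
sed -i 's/\[np.sin(np.radians(Y)),-np.cos(np.radians(Y)),0\]/[-np.sin(np.radians(Y)),np.cos(np.radians(Y)),0]/' h.py
python3 - <<'E'
from h import *
plan((.40,.25,.35,YA),(.6,-.15,.2,YA),(.623,-.197,.07,YA),(.623,-.197,.008,YA))
E
```

```text
t 0.3 pos [0.2236 0.6367 0.231 ] yaw 70.65 F [0.4532 0.1252 0.3787] g 0.9958308120341626 q7 -0.08309529576717581
(0.4, 0.25, 0.35, 79.65) -> [-0.2945 -0.3065 -0.1188] [-0.0327  0.0001 -9.0043]
(0.6, -0.15, 0.2, 79.65) -> [-0.6158 -0.6175  0.0314] [-0.0327  0.0001 -9.0043]
(0.623, -0.197, 0.07, 79.65) -> [-0.6531 -0.6541  0.1614] [-0.0327  0.0001 -9.0043]
(0.623, -0.197, 0.008, 79.65) -> [-0.6531 -0.6541  0.2234] [-0.0327  0.0001 -9.0043]
```

Call:
{"method": "arm_command", "body": {"commands": [-0.2945,-0.3065,-0.1188,0,0,-9,1,-0.2945,-0.3065,-0.1188,0,0,-9,1,-0.2945,-0.3065,-0.1188,0,0,-9,1,-0.2945,-0.3065,-0.1188,0,0,-9,1,-0.2945,-0.3065,-0.1188,0,0,-9,1,-0.2945,-0.3065,-0.1188,0,0,-9,1,-0.2945,-0.3065,-0.1188,0,0,-9,1,-0.2945,-0.3065,-0.1188,0,0,-9,1], "force": 30}}

```text
t: 1.1
eef_pos: [0.3839, 0.2843, 0.3397]
tool_rot: [0.0, 0.09, 0.996, 0.0]
contact_force: [1.0, 0.4, 0.6]
gripper_width: 1.003
grasp_force: 0.0
```

```bash
python3 - <<'E'
from h import *
plan((.6,-.15,.15,YA),(.623,-.197,.07,YA))
E
```

```text
t 1.1 pos [0.3839 0.2843 0.3397] yaw 79.64 F [0.9635 0.4037 0.6169] g 1.0031777761530865 q7 0.6313784848051586
(0.6, -0.15, 0.15, 79.65) -> [-0.2906 -0.3885  0.1895] [ 0.04    0.0118 -0.0069]
(0.623, -0.197, 0.07, 79.65) -> [-0.3216 -0.4307  0.2695] [ 0.04    0.0118 -0.0069]
```

Call:
{"method": "arm_command", "body": {"commands": [-0.065,-0.155,0.01,0,0,0,1,-0.065,-0.155,0.01,0,0,0,1,-0.065,-0.155,0.01,0,0,0,1,-0.29,-0.39,0.19,0,0,0,1,-0.29,-0.39,0.19,0,0,0,1,-0.29,-0.39,0.19,0,0,0,1,-0.29,-0.39,0.19,0,0,0,1,-0.29,-0.39,0.19,0,0,0,1]}}

```text
t: 1.9
eef_pos: [0.5346, -0.0482, 0.2126]
tool_rot: [0.0, 0.09, 0.996, 0.0]
contact_force: [0.7, 2.3, 0.3]
gripper_width: 0.994
grasp_force: 0.0
```

```bash
python3 - <<'E'
from h import *
plan((.623,-.197,.10,YA),(.623,-.197,.01,YA))
E
```

```text
t 1.9 pos [ 0.5346 -0.0482  0.2126] yaw 79.68 F [0.7457 2.3026 0.2519] g 0.9939105320814006 q7 1.5322252560378702
(0.623, -0.197, 0.1, 79.65) -> [-0.1136 -0.1306  0.1127] [0.0214 0.0549 0.0286]
(0.623, -0.197, 0.01, 79.65) -> [-0.1135 -0.1307  0.2027] [0.0214 0.0549 0.0286]
```

Call:
{"method": "arm_command", "body": {"commands": [-0.11,-0.13,0.09,0,0,0,1,-0.11,-0.13,0.09,0,0,0,1,-0.11,-0.13,0.09,0,0,0,1,-0.11,-0.13,0.09,0,0,0,1,-0.11,-0.13,0.09,0,0,0,1,-0.11,-0.13,0.09,0,0,0,1]}}

```text
t: 2.5
eef_pos: [0.6181, -0.1952, 0.1223]
tool_rot: [-0.001, 0.091, 0.996, -0.0]
contact_force: [-0.3, 0.2, 0.3]
gripper_width: 0.998
grasp_force: 0.0
```

```bash
python3 - <<'E'
from h import *
plan((.623,-.197,.06,YA),(.623,-.197,.008,YA))
E
```

```text
t 2.5 pos [ 0.6181 -0.1952  0.1223] yaw 79.54 F [-0.263   0.1633  0.284 ] g 0.9979806217265034 q7 1.8716605785636853
(0.623, -0.197, 0.06, 79.65) -> [-0.0053 -0.0008  0.0623] [-0.0187 -0.0963 -0.1071]
(0.623, -0.197, 0.008, 79.65) -> [-0.0054 -0.0008  0.1143] [-0.0187 -0.0963 -0.1071]
```

Call:
{"method": "arm_command", "body": {"commands": [-0.005,-0.001,0.06,0,0,0,1,-0.005,-0.001,0.114,0,0,0,1,-0.005,-0.001,0.114,0,0,0,1,-0.005,-0.001,0.114,0,0,0,0.5,-0.005,-0.001,0.114,0,0,0,0.5,-0.005,-0.001,0.114,0,0,0,0.5,-0.005,-0.001,0.114,0,0,0,0.5,-0.005,-0.001,0.114,0,0,0,0.5], "force": 20}}

```text
t: 3.3
eef_pos: [0.6252, -0.1967, 0.0121]
tool_rot: [0.002, 0.09, 0.996, -0.0]
contact_force: [-0.8, 0.0, 8.0]
gripper_width: 0.626
grasp_force: 22.0
```

Call:
{"method": "arm_command", "body": {"commands": [0,0,0,0,0,0,1,0,0,0,0,0,8,1,0,0,0,0,0,90,1,0,0,0,0,0,90,1,0,0,0,0,0,90,1,0,0,0,0,0,90,1,0,0,0,0,0,90,1,0,0,0,0,0,90,1]}}

```text
t: 4.1
eef_pos: [0.6237, -0.1961, 0.01]
tool_rot: [0.0, 0.575, 0.818, 0.0]
contact_force: [0.3, -0.2, -0.5]
gripper_width: 1.004
grasp_force: 0.0
```

```bash
python3 - <<'E'
from h import *
plan((.623,-.197,.008,YA-90))
E
```

```text
t 4.1 pos [ 0.6237 -0.1961  0.01  ] yaw 19.74 F [ 0.2719 -0.2474 -0.4689] g 1.0044500068264575 q7 1.1101225311576248
(0.623, -0.197, 0.008, -10.349999999999994) -> [-0.0006 -0.001   0.002 ] [ 0.0681 -0.0068 30.089 ]
```

Call:
{"method": "arm_command", "body": {"commands": [0,0,0.001,0,0,30,1,0,0,0.001,0,0,30,1,0,0,0.001,0,0,30,1,0,0,0.001,0,0,30,1,0,0,0.001,0,0,30,0.4,0,0,0.001,0,0,30,0.4,0,0,0.001,0,0,30,0.4,0,0,0.001,0,0,30,0.4], "force": 40}}

```text
t: 4.9
eef_pos: [0.6237, -0.1964, 0.0089]
tool_rot: [0.0, 0.765, 0.644, 0.0]
contact_force: [-0.3, 0.5, 4.2]
gripper_width: 0.62
grasp_force: 42.1
```

```bash
python3 - <<'E'
from h import *
plan((.623,-.197,.14,YA-90),(*PK,.14,YA-90))
E
```

```text
t 4.9 pos [ 0.6237 -0.1964  0.0089] yaw -9.86 F [-0.2934  0.4734  4.1929] g 0.6204087299995678 q7 0.69250891323836
(0.623, -0.197, 0.14, -10.349999999999994) -> [-0.0006 -0.0004 -0.1311] [ 0.0576 -0.026   0.4855]
(np.float64(0.5239), np.float64(0.0286), 0.14, -10.349999999999994) -> [ 0.2047 -0.1367 -0.1312] [ 0.0576 -0.026   0.4855]
```

Call:
{"method": "arm_command", "body": {"commands": [0,0,-0.05,0,0,0,0.4,0,0,-0.1,0,0,0,0.4,0.02,-0.014,-0.131,0,0,0.5,0.4,0.205,-0.137,-0.131,0,0,0.5,0.4,0.205,-0.137,-0.131,0,0,0.5,0.4,0.205,-0.137,-0.131,0,0,0.5,0.4,0.205,-0.137,-0.131,0,0,0.5,0.4,0.205,-0.137,-0.131,0,0,0.5,0.4]}}

```text
t: 5.7
eef_pos: [0.5214, 0.034, 0.1384]
tool_rot: [-0.002, 0.767, 0.642, -0.0]
contact_force: [0.6, -0.0, -0.3]
gripper_width: 0.617
grasp_force: 42.5
```

Call:
{"method": "arm_command", "body": {"commands": [0.0,0.0,0,0,0,0,0.4,0,0,0,0,0,0,0.4]}}

```text
t: 5.9
eef_pos: [0.5237, 0.0295, 0.1393]
tool_rot: [0.0, 0.768, 0.641, 0.0]
contact_force: [-0.4, -1.2, -0.2]
gripper_width: 0.616
grasp_force: 42.5
```

```bash
python3 - <<'E'
from h import *
plan((*PK,.09,YA-90),(*PK,.02,YA-90))
o=get_obs();p=o["eef_pos"]
T=read_camera("top");S=read_camera("scene")
print("drum+tcp top px",proj(T,p+[0,0,.025]),"pocket",proj(T,[*PK,.012]))
a=cv2.resize(T["img"][190:255,240:340],None,fx=4,fy=4,interpolation=cv2.INTER_CUBIC)
b=cv2.resize(S["img"][130:280,285:385],None,fx=4,fy=4,interpolation=cv2.INTER_CUBIC)
P=np.zeros((600,800,3),np.uint8);P[:260,:400]=a;P[:,400:]=b;cv2.imwrite("pics/c.png",P[...,::-1])
E
```

```text
t 5.9 pos [0.5237 0.0295 0.1393] yaw -10.32 F [-0.3867 -1.2044 -0.2236] g 0.616074871934645 q7 0.25876685464011334
(np.float64(0.5239), np.float64(0.0286), 0.09, -10.349999999999994) -> [-0.0008  0.0004  0.0493] [ 0.0203 -0.0066  0.0268]
(np.float64(0.5239), np.float64(0.0286), 0.02, -10.349999999999994) -> [-0.0008  0.0003  0.1193] [ 0.0203 -0.0066  0.0268]
drum+tcp top px [[284.6401 217.9637]] pocket [[289.4344 221.1798]]
```

View pics/c.png

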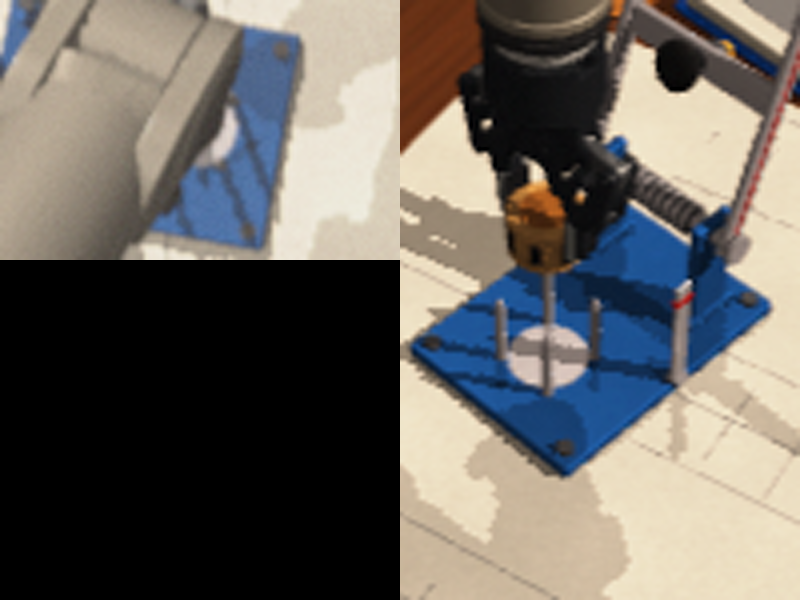

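The crop shows the drum in the gripper, centred over the pocket, at about (540,228) in the right panel. The pins are clear, so I'm lowering it.

Call:
{"method": "arm_command", "body": {"commands": [-0.001,0.0,0.048,0,0,0,0.4,-0.001,0.0,0.056,0,0,0,0.4,-0.001,0.0,0.068,0,0,0,0.4,-0.001,0.0,0.08,0,0,0,0.4,-0.001,0.0,0.092,0,0,0,0.4,-0.001,0.0,0.104,0,0,0,0.4,-0.001,0.0,0.117,0,0,0,0.4,-0.001,0.0,0.117,0,0,0,0.4]}}

```text
t: 6.8
eef_pos: [0.523, 0.0284, 0.0211]
tool_rot: [-0.0, 0.768, 0.64, -0.001]
contact_force: [-1.0, 1.8, -3.0]
gripper_width: 0.62
grasp_force: 44.0
```

Call:
{"method": "arm_command", "body": {"commands": [0,0,0,0,0,0,1,0,0,0,0,0,0,1,0,0,0,0,0,0,1,0,0,-0.05,0,0,0,1,0,0,-0.1,0,0,0,1,0,0,-0.13,0,0,0,1,0,0,-0.13,0,0,0,1]}}

```text
t: 7.5
eef_pos: [0.5264, 0.0277, 0.1564]
tool_rot: [0.002, 0.769, 0.64, 0.003]
contact_force: [0.1, -0.3, -0.8]
gripper_width: 1.0
grasp_force: 0.0
```

```bash
python3 - <<'E'
from h import *
plan((.5565,-.312,.10,YA-90),(.5565,-.312,-.001,YA-90))
c=read_camera("scene");cv2.imwrite("pics/d.png",cv2.resize(c["img"][130:280,285:385],None,fx=4,fy=4,interpolation=cv2.INTER_CUBIC)[...,::-1])
E
```

```text
t 7.5 pos [0.5264 0.0277 0.1564] yaw -10.46 F [ 0.1478 -0.3401 -0.7692] g 1.0004595551664783 q7 0.24052989391794147
(0.5565, -0.312, 0.1, -10.349999999999994) -> [-0.3287  0.0909  0.0562] [ 0.4209 -0.1609 -0.1125]
(0.5565, -0.312, -0.001, -10.349999999999994) -> [-0.329   0.0901  0.1572] [ 0.4209 -0.1609 -0.1125]
```

View pics/d.png

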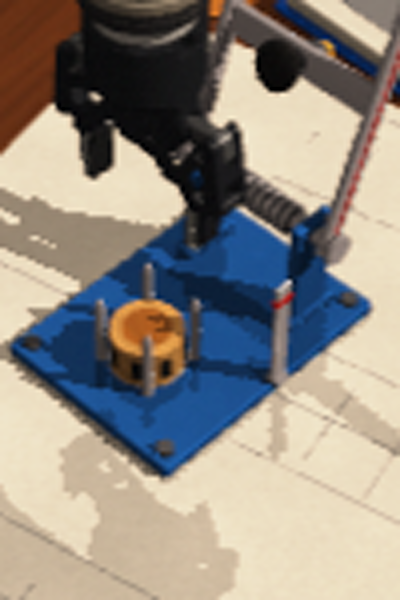

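The drum stands flat between the pins, at about (148,340) in the crop. Next is the white ring.

Call:
{"method": "arm_command", "body": {"commands": [-0.329,0.091,0.056,0,0,0,1,-0.329,0.091,0.056,0,0,0,1,-0.329,0.091,0.056,0,0,0,1,-0.329,0.091,0.056,0,0,0,1,-0.329,0.091,0.056,0,0,0,1,-0.329,0.091,0.056,0,0,0,1,-0.329,0.091,0.056,0,0,0,1,-0.329,0.091,0.056,0,0,0,1]}}

```text
t: 8.35
eef_pos: [0.55, -0.32, 0.0951]
tool_rot: [0.001, 0.772, 0.636, -0.002]
contact_force: [-0.6, -0.1, -0.1]
gripper_width: 0.998
grasp_force: 0.0
```

```bash
python3 - <<'E'
from h import *
plan((.5565,-.312,.05,YA-90),(.5565,-.312,-.001,YA-90))
E
```

```text
t 8.35 pos [ 0.55   -0.32    0.0951] yaw -10.98 F [-0.5805 -0.0823 -0.0879] g 0.9980234329617473 q7 0.8198922008315539
(0.5565, -0.312, 0.05, -10.349999999999994) -> [0.0094 0.0049 0.045 ] [-0.0683  0.2878 -0.6348]
(0.5565, -0.312, -0.001, -10.349999999999994) -> [0.0096 0.005  0.096 ] [-0.0683  0.2878 -0.6348]
```

Call:
{"method": "arm_command", "body": {"commands": [0.003,0.003,0.04,0,0,0,1,0.003,0.003,0.04,0,0,0,1,0.003,0.003,0.04,0,0,0,1]}}

```text
t: 8.65
eef_pos: [0.5559, -0.3085, 0.0553]
tool_rot: [-0.001, 0.768, 0.64, -0.001]
contact_force: [0.7, -0.1, 1.1]
gripper_width: 0.998
grasp_force: 0.0
```

```bash
python3 - <<'E'
from h import *
plan((.5565,-.312,.05,YA-90),(.5565,-.312,-.001,YA-90))
E
```

```text
t 8.65 pos [ 0.5559 -0.3085  0.0553] yaw -10.41 F [ 0.7212 -0.0616  1.0537] g 0.9982333251947956 q7 0.8437205409040265
(0.5565, -0.312, 0.05, -10.349999999999994) -> [-0.0033  0.0012  0.0053] [-0.1776 -0.0434 -0.0568]
(0.5565, -0.312, -0.001, -10.349999999999994) -> [-0.0034  0.0014  0.0563] [-0.1776 -0.0434 -0.0568]
```

Call:
{"method": "arm_command", "body": {"commands": [-0.003,0.001,0.03,0,0,0,1,-0.003,0.001,0.056,0,0,0,1,-0.003,0.001,0.056,0,0,0,1,-0.003,0.001,0.056,0,0,0,0.5,-0.003,0.001,0.056,0,0,0,0.5,-0.003,0.001,0.056,0,0,0,0.5,-0.003,0.001,0.056,0,0,0,0.5,-0.003,0.001,0.056,0,0,0,0.5], "force": 20}}

```text
t: 9.45
eef_pos: [0.5584, -0.3132, 0.0026]
tool_rot: [0.001, 0.768, 0.64, 0.001]
contact_force: [-1.7, 1.9, 7.8]
gripper_width: 0.622
grasp_force: 19.7
```

Call:
{"method": "arm_command", "body": {"commands": [0,0,0,0,0,0,1,0,0,0,0,0,-8,1,0,0,0,0,0,-90,1,0,0,0,0,0,-90,1,0,0,0,0,0,-90,1,0,0,0,0,0,-90,1,0,0,0,0,0,-90,1,0,0,0,0,0,-90,1]}}

```text
t: 10.25
eef_pos: [0.5577, -0.3129, 0.001]
tool_rot: [0.001, 0.346, 0.938, -0.0]
contact_force: [-0.0, -0.3, 0.1]
gripper_width: 0.998
grasp_force: 0.0
```

```bash
python3 - <<'E'
from h import *
plan((.5584,-.3132,-.001,YA))
E
```

```text
t 10.25 pos [ 0.5577 -0.3129  0.001 ] yaw 49.49 F [-0.0187 -0.3483  0.0927] g 0.9976605274321749 q7 1.722369605119346
(0.5584, -0.3132, -0.001, 79.65) -> [-0.0007  0.0002  0.002 ] [ -0.0218   0.0697 -30.1569]
```

Call:
{"method": "arm_command", "body": {"commands": [0,0,0.002,0,0,-30.2,1,0,0,0.002,0,0,-30.2,1,0,0,0.002,0,0,-30.2,1,0,0,0.002,0,0,-30.2,1,0,0,0.002,0,0,-30.2,0.4,0,0,0.002,0,0,-30.2,0.4,0,0,0.002,0,0,-30.2,0.4,0,0,0.002,0,0,-30.2,0.4], "force": 40}}

```text
t: 11.05
eef_pos: [0.5576, -0.3127, -0.001]
tool_rot: [0.0, 0.094, 0.996, -0.0]
contact_force: [-1.2, -0.2, 5.7]
gripper_width: 0.604
grasp_force: 41.8
```

Call:
{"method": "arm_command", "body": {"commands": [0,0,-0.03,0,0,0,0.4,0,0,-0.08,0,0,0,0.4,0,0,-0.13,0,0,0,0.4,0,0,-0.15,0,0,0,0.4,0,0,-0.15,0,0,0,0.4]}}

```text
t: 11.55
eef_pos: [0.5595, -0.3137, 0.1524]
tool_rot: [0.003, 0.094, 0.996, -0.001]
contact_force: [0.6, 0.0, 0.0]
gripper_width: 0.601
grasp_force: 42.2
```

```bash
python3 - <<'E'
from h import *
plan((*PK,.15,YA))
E
```

```text
t 11.55 pos [ 0.5595 -0.3137  0.1524] yaw 79.26 F [0.6382 0.0183 0.0259] g 0.6009757710962821 q7 2.0465467312641112
(np.float64(0.5239), np.float64(0.0286), 0.15, 79.65) -> [0.0988 0.3297 0.0012] [-0.0886  0.4005 -0.3907]
```

Call:
{"method": "arm_command", "body": {"commands": [0.099,0.33,0,0,0,-0.4,0.4,0.099,0.33,0,0,0,-0.4,0.4,0.099,0.33,0,0,0,-0.4,0.4,0.099,0.33,0,0,0,-0.4,0.4,0.099,0.33,0,0,0,-0.4,0.4,0.099,0.33,0,0,0,-0.4,0.4,0.099,0.33,0,0,0,-0.4,0.4,0.099,0.33,0,0,0,-0.4,0.4]}}

```text
t: 12.35
eef_pos: [0.5195, 0.038, 0.1468]
tool_rot: [-0.002, 0.084, 0.996, 0.001]
contact_force: [0.5, 0.2, 0.3]
gripper_width: 0.6
grasp_force: 42.2
```

Call:
{"method": "arm_command", "body": {"commands": [0,0,0,0,0,0,0.4,0,0,0,0,0,0,0.4,0,0,0,0,0,0,0.4]}}

```text
t: 12.65
eef_pos: [0.521, 0.0283, 0.1479]
tool_rot: [-0.0, 0.091, 0.996, -0.0]
contact_force: [0.3, -0.0, 0.1]
gripper_width: 0.602
grasp_force: 42.2
```

```bash
python3 - <<'E'
from h import *
plan((*PK,.08,YA),(*PK,.046,YA))
c=read_camera("scene");cv2.imwrite("pics/e.png",cv2.resize(c["img"][130:280,285:385],None,fx=4,fy=4,interpolation=cv2.INTER_CUBIC)[...,::-1])
E
```

```text
t 12.65 pos [0.521  0.0283 0.1479] yaw 79.56 F [ 0.2501 -0.0373  0.0545] g 0.6015046382147631 q7 1.4091456553571569
(np.float64(0.5239), np.float64(0.0286), 0.08, 79.65) -> [-0.0029  0.0009  0.0679] [-0.0492 -0.0239 -0.0873]
(np.float64(0.5239), np.float64(0.0286), 0.046, 79.65) -> [-0.0029  0.0009  0.1019] [-0.0492 -0.0239 -0.0873]
```

View pics/e.png

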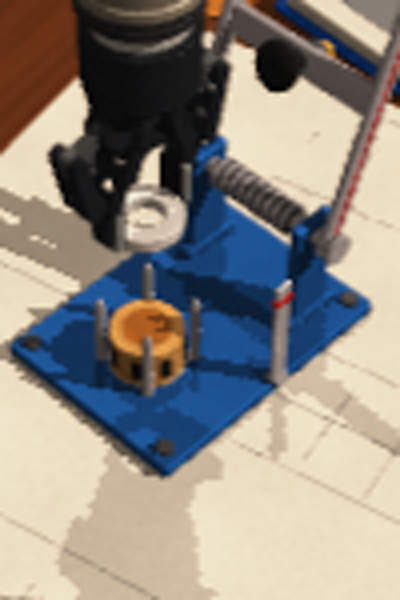

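The white ring hangs level in the gripper at (150,218), above the drum and pins. I'm lowering it.

Call:
{"method": "arm_command", "body": {"commands": [-0.003,0.001,0.05,0,0,0,0.4,-0.003,0.001,0.07,0,0,0,0.4,-0.003,0.001,0.078,0,0,0,0.4,-0.003,0.001,0.086,0,0,0,0.4,-0.003,0.001,0.094,0,0,0,0.4,-0.003,0.001,0.102,0,0,0,0.4,-0.003,0.001,0.102,0,0,0,0.4]}}

```text
t: 13.4
eef_pos: [0.5241, 0.0306, 0.0458]
tool_rot: [-0.0, 0.089, 0.996, -0.0]
contact_force: [-0.8, 0.0, 0.2]
gripper_width: 0.602
grasp_force: 42.2
```

Call:
{"method": "arm_command", "body": {"commands": [0,-0.001,0.001,0,0,0,0.4,0,-0.001,0.001,0,0,0,1,0,-0.001,0.001,0,0,0,1,0,-0.001,0.001,0,0,0,1,0,-0.001,-0.05,0,0,0,1,0,0,-0.1,0,0,0,1,0,0,-0.1,0,0,0,1,0,0,-0.1,0,0,0,1]}}

```text
t: 14.2
eef_pos: [0.5252, 0.031, 0.1477]
tool_rot: [0.002, 0.089, 0.996, 0.001]
contact_force: [-0.1, 0.1, -1.0]
gripper_width: 1.001
grasp_force: 0.0
```

```bash
python3 - <<'E'
from h import *
plan((.461,-.213,.10,YA))
c=read_camera("scene");cv2.imwrite("pics/f.png",cv2.resize(c["img"][180:255,300:380],None,fx=5,fy=5,interpolation=cv2.INTER_CUBIC)[...,::-1])
E
```

```text
t 14.2 pos [0.5252 0.031  0.1477] yaw 79.77 F [-0.0608  0.097  -0.9573] g 1.0007470713627464 q7 1.418070747952107
(0.461, -0.213, 0.1, 79.65) -> [ 0.02   -0.2516  0.0472] [0.1088 0.1743 0.1155]
```

View pics/f.png

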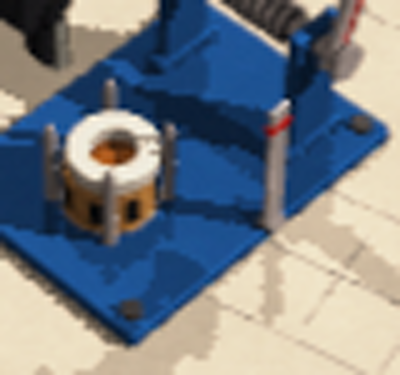

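The ring lies flat on the drum at (110,150). Next is the green disc.

Call:
{"method": "arm_command", "body": {"commands": [0.02,-0.252,0.04,0,0,0,1,0.02,-0.252,0.04,0,0,0,1,0.02,-0.252,0.04,0,0,0,1,0.02,-0.252,0.04,0,0,0,1,0.02,-0.252,0.04,0,0,0,1,0.02,-0.252,0.04,0,0,0,1,0.02,-0.252,0.04,0,0,0,1,0.02,-0.252,0.04,0,0,0,1]}}

```text
t: 15.05
eef_pos: [0.4595, -0.2125, 0.1053]
tool_rot: [-0.001, 0.089, 0.996, 0.0]
contact_force: [0.4, 0.2, 0.0]
gripper_width: 1.001
grasp_force: 0.0
```

```bash
python3 - <<'E'
from h import *
plan((.461,-.213,.04,YA),(.461,-.213,-.001,YA))
E
```

```text
t 15.05 pos [ 0.4595 -0.2125  0.1053] yaw 79.8 F [0.3517 0.2368 0.0174] g 1.001220359816123 q7 1.9695183430246725
(0.461, -0.213, 0.04, 79.65) -> [-0.0017 -0.0003  0.0653] [ 0.0419 -0.1056  0.1482]
(0.461, -0.213, -0.001, 79.65) -> [-0.0018 -0.0003  0.1063] [ 0.0419 -0.1056  0.1482]
```

Call:
{"method": "arm_command", "body": {"commands": [-0.001,0,0.05,0,0,0,1,-0.001,0,0.09,0,0,0,1,-0.001,0,0.106,0,0,0,1,-0.001,0,0.106,0,0,0,1,-0.001,0,0.106,0,0,0,0.5,-0.001,0,0.106,0,0,0,0.5,-0.001,0,0.106,0,0,0,0.5,-0.001,0,0.106,0,0,0,0.5], "force": 20}}

```text
t: 15.85
eef_pos: [0.462, -0.2137, 0.0017]
tool_rot: [0.001, 0.089, 0.996, 0.0]
contact_force: [-0.7, 1.5, 6.5]
gripper_width: 0.606
grasp_force: 20.5
```

Call:
{"method": "arm_command", "body": {"commands": [0,0,0,0,0,0,1,0,0,0,0,0,8,1,0,0,0,0,0,90,1,0,0,0,0,0,90,1,0,0,0,0,0,90,1,0,0,0,0,0,90,1,0,0,0,0,0,90,1,0,0,0,0,0,90,1]}}

```text
t: 16.65
eef_pos: [0.461, -0.214, 0.0007]
tool_rot: [0.0, 0.575, 0.818, 0.0]
contact_force: [-0.1, -0.3, -0.4]
gripper_width: 0.999
grasp_force: 0.0
```

```bash
python3 - <<'E'
from h import *
plan((.461,-.213,-.001,YA-90))
E
```

```text
t 16.65 pos [ 0.461  -0.214   0.0007] yaw 19.83 F [-0.144  -0.259  -0.4361] g 0.9985538012321089 q7 1.330604379724153
(0.461, -0.213, -0.001, -10.349999999999994) -> [0.001  0.0003 0.0017] [ 0.059   0.01   30.1807]
```

Call:
{"method": "arm_command", "body": {"commands": [0,0,0.002,0,0,30.2,1,0,0,0.002,0,0,30.2,1,0,0,0.002,0,0,30.2,1,0,0,0.002,0,0,30.2,1,0,0,0.002,0,0,30.2,0.4,0,0,0.002,0,0,30.2,0.4,0,0,0.002,0,0,30.2,0.4,0,0,0.002,0,0,30.2,0.4], "force": 40}}

```text
t: 17.45
eef_pos: [0.4608, -0.2139, -0.0012]
tool_rot: [-0.0, 0.766, 0.643, 0.001]
contact_force: [-0.9, 0.8, 6.1]
gripper_width: 0.605
grasp_force: 40.8
```

Call:
{"method": "arm_command", "body": {"commands": [0,0,-0.03,0,0,0,0.4,0,0,-0.08,0,0,0,0.4,0,0,-0.13,0,0,0,0.4,0,0,-0.15,0,0,0,0.4,0,0,-0.15,0,0,0,0.4]}}

```text
t: 17.95
eef_pos: [0.4624, -0.2149, 0.1509]
tool_rot: [0.002, 0.766, 0.643, 0.002]
contact_force: [-0.3, -0.1, -1.1]
gripper_width: 0.6
grasp_force: 42.6
```

```bash
python3 - <<'E'
from h import *
plan((*PK,.15,YA-90))
E
```

```text
t 17.95 pos [ 0.4624 -0.2149  0.1509] yaw -9.94 F [-0.3258 -0.1387 -1.0539] g 0.5996225176240457 q7 0.7214872524474701
(np.float64(0.5239), np.float64(0.0286), 0.15, -10.349999999999994) -> [0.2505 0.0185 0.0011] [ 0.3274 -0.0203  0.4051]
```

Call:
{"method": "arm_command", "body": {"commands": [0.25,0.0185,0,0,0,0.4,0.4,0.25,0.0185,0,0,0,0.4,0.4,0.25,0.0185,0,0,0,0.4,0.4,0.25,0.0185,0,0,0,0.4,0.4,0.25,0.0185,0,0,0,0.4,0.4,0.25,0.0185,0,0,0,0.4,0.4,0.25,0.0185,0,0,0,0.4,0.4,0.25,0.0185,0,0,0,0.4,0.4]}}

```text
t: 18.75
eef_pos: [0.5215, 0.0275, 0.1476]
tool_rot: [-0.0, 0.769, 0.639, -0.001]
contact_force: [-0.2, 0.2, 0.2]
gripper_width: 0.595
grasp_force: 42.5
```

Call:
{"method": "arm_command", "body": {"commands": [0,0,0,0,0,0,0.4,0,0,0,0,0,0,0.4]}}

```text
t: 18.95
eef_pos: [0.5221, 0.0274, 0.1482]
tool_rot: [-0.0, 0.769, 0.639, 0.0]
contact_force: [0.9, -0.9, -0.3]
gripper_width: 0.603
grasp_force: 42.5
```

```bash
python3 - <<'E'
from h import *
plan((*PK,.08,YA-90),(*PK,.058,YA-90))
E
```

```text
t 18.95 pos [0.5221 0.0274 0.1482] yaw -10.58 F [ 0.8804 -0.9082 -0.332 ] g 0.6027646848165442 q7 0.2724223530984708
(np.float64(0.5239), np.float64(0.0286), 0.08, -10.349999999999994) -> [0.0015 0.0016 0.0682] [-0.0065 -0.0098 -0.2284]
(np.float64(0.5239), np.float64(0.0286), 0.058, -10.349999999999994) -> [0.0015 0.0016 0.0902] [-0.0065 -0.0098 -0.2284]
```

Call:
{"method": "arm_command", "body": {"commands": [0.0015,0.001,0.05,0,0,0,0.4,0.0015,0.001,0.07,0,0,0,0.4,0.0015,0.001,0.076,0,0,0,0.4,0.0015,0.001,0.082,0,0,0,0.4,0.0015,0.001,0.087,0,0,0,0.4,0.0015,0.001,0.0905,0,0,0,0.4,0.0015,0.001,0.0905,0,0,0,0.4]}}

```text
t: 19.65
eef_pos: [0.5239, 0.0303, 0.0579]
tool_rot: [0.0, 0.768, 0.64, 0.0]
contact_force: [0.8, 0.7, -0.6]
gripper_width: 0.6
grasp_force: 42.5
```

Call:
{"method": "arm_command", "body": {"commands": [-0.001,0,0.001,0,0,0,0.4,-0.001,0,0.001,0,0,0,1,-0.001,0,0.001,0,0,0,1,-0.001,0,0.001,0,0,0,1,0,0,-0.05,0,0,0,1,0,0,-0.1,0,0,0,1,0,0,-0.14,0,0,0,1,0,0,-0.14,0,0,0,1]}}

```text
t: 20.45
eef_pos: [0.5268, 0.0297, 0.2025]
tool_rot: [0.002, 0.768, 0.64, 0.004]
contact_force: [0.3, 0.2, -0.5]
gripper_width: 0.998
grasp_force: 0.0
```

```bash
python3 - <<'E'
from h import *
plan((.50,-.02,.38,YA))
u=np.array([.1797,.9837])
print("bar",PK+.185*u)
c=read_camera("scene");P=np.zeros((600,800,3),np.uint8)
P[:375,:400]=cv2.resize(c["img"][180:255,300:380],None,fx=5,fy=5,interpolation=cv2.INTER_CUBIC)
P[:600,400:]=cv2.resize(c["img"][70:190,320:400],None,fx=5,fy=5,interpolation=cv2.INTER_CUBIC)
b=np.array([*(PK+.185*u),.302]);v=np.array([-u[1],u[0],0])
print((proj(c,[b,b+.052*v,b-.052*v])-[320,70])*5+[402,2])
cv2.imwrite("pics/g.png",P[...,::-1])
E
```

```text
t 20.45 pos [0.5268 0.0297 0.2025] yaw -10.44 F [ 0.3036  0.172  -0.5311] g 0.998334817998534 q7 0.20631023907378707
(0.5, -0.02, 0.38, 79.65) -> [-0.0532 -0.016  -0.1778] [  0.4865   0.2007 -90.0888]
bar [0.5571 0.2106]
[[661.9392 182.5142]
 [586.1984 140.0279]
 [740.9118 226.8135]]
```

View pics/g.png

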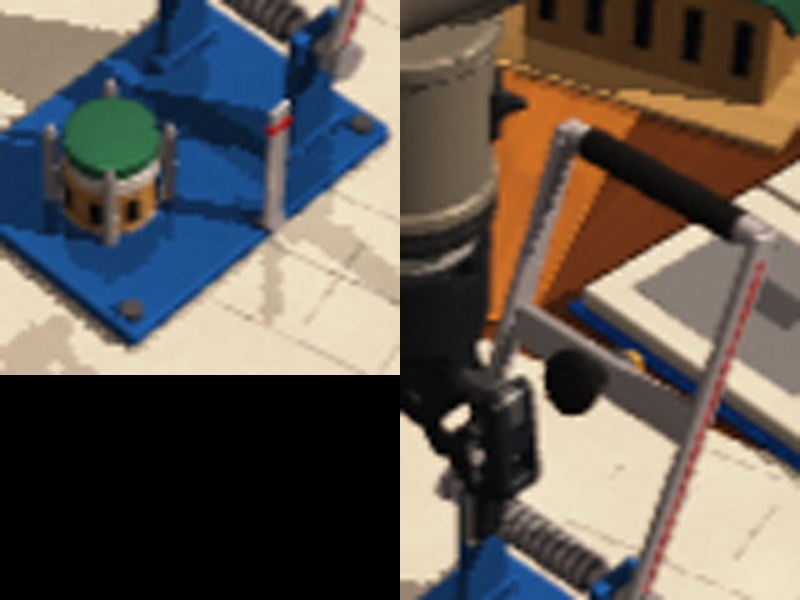

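The green disc is flat on top of the stack at (110,137). The bar's ends are at (580,143) and (738,228), which matches my prediction. I'm moving above the bar with the tool's y along the press x.

Call:
{"method": "arm_command", "body": {"commands": [-0.053,-0.016,-0.178,0,0,-90,1,-0.053,-0.016,-0.178,0,0,-90,1,-0.053,-0.016,-0.178,0,0,-90,1,-0.053,-0.016,-0.178,0,0,-90,1,-0.053,-0.016,-0.178,0,0,-90,1,-0.053,-0.016,-0.178,0,0,-90,1,-0.053,-0.016,-0.178,0,0,-90,1,-0.053,-0.016,-0.178,0,0,-90,1]}}

```text
t: 21.3
eef_pos: [0.4976, -0.0185, 0.3747]
tool_rot: [-0.001, 0.269, 0.963, -0.0]
contact_force: [-0.2, 0.4, 0.2]
gripper_width: 1.001
grasp_force: 0.0
```

```bash
python3 - <<'E'
from h import *
plan((.5571,.2106,.37,YA))
print(get_obs()["q"])
E
```

```text
t 21.3 pos [ 0.4976 -0.0185  0.3747] yaw 58.74 F [-0.1732  0.4132  0.1849] g 1.001196342417225 q7 1.0578038161867898
(0.5571, 0.2106, 0.37, 79.65) -> [0.068  0.2267 0.0046] [ -0.0205  -0.0943 -20.912 ]
[-1.1931  0.0779  1.2062  1.8176 -0.0758  1.2985  1.0578]
```

Call:
{"method": "arm_command", "body": {"commands": [0.068,0.2267,0,0,0,-21,1,0.068,0.2267,0,0,0,-21,1,0.068,0.2267,0,0,0,-21,1,0.068,0.2267,0,0,0,-21,1,0.068,0.2267,0,0,0,-21,1,0.068,0.2267,0,0,0,-21,1,0.068,0.2267,0,0,0,-21,1,0.068,0.2267,0,0,0,-21,1]}}

```text
t: 22.1
eef_pos: [0.5592, 0.2079, 0.3751]
tool_rot: [-0.001, 0.094, 0.996, -0.0]
contact_force: [0.3, 0.0, -0.1]
gripper_width: 0.998
grasp_force: 0.0
```

```bash
python3 - <<'E'
from h import *
plan((.5571,.2106,.34,YA),(.5571,.2106,.281,YA))
print(get_obs()["q"])
E
```

```text
t 22.1 pos [0.5592 0.2079 0.3751] yaw 79.21 F [ 0.2688  0.0293 -0.0709] g 0.9979733092789602 q7 1.2279424173437248
(0.5571, 0.2106, 0.34, 79.65) -> [0.0025 0.0023 0.0351] [-0.0543 -0.0562 -0.4428]
(0.5571, 0.2106, 0.281, 79.65) -> [0.0025 0.0024 0.0941] [-0.0543 -0.0562 -0.4428]
[-1.2033  0.3592  1.0104  1.6009 -0.3092  1.3554  1.2279]
```

Call:
{"method": "arm_command", "body": {"commands": [0.002,0.002,0.04,0,0,-0.4,1,0.002,0.002,0.08,0,0,-0.4,1,0.002,0.002,0.094,0,0,-0.4,1,0.002,0.002,0.094,0,0,-0.4,0,0.002,0.002,0.094,0,0,-0.4,0,0.002,0.002,0.094,0,0,-0.4,0,0.002,0.002,0.094,0,0,-0.4,0,0.002,0.002,0.094,0,0,-0.4,0], "force": 60}}

```text
t: 22.9
eef_pos: [0.5586, 0.2124, 0.283]
tool_rot: [0.001, 0.089, 0.996, 0.001]
contact_force: [-1.5, 0.4, 4.3]
gripper_width: 0.192
grasp_force: 58.4
```

Call:
{"method": "arm_command", "body": {"commands": [0,0,0,0,0,0,0,0,0,0,0,0,0,0,0,0,0,0,0,0,0]}}

```text
t: 23.2
eef_pos: [0.5586, 0.2124, 0.283]
tool_rot: [0.001, 0.089, 0.996, 0.001]
contact_force: [-1.5, 1.9, 6.7]
gripper_width: 0.189
grasp_force: 58.3
```

```bash
python3 - <<'E'
from h import *
plan()
# arc in tool axes, tool y=+press x, z down; lever angle a from rest: bar x=110+220 sin(20deg-a), z=95+220cos(20deg-a)
a=np.linspace(0,1.92,25);ph=np.radians(20)-a
x=.22*np.sin(ph);z=.22*np.cos(ph)
print(np.c_[a,x-x[0],-(z-z[0])])
E
```

```text
t 23.2 pos [0.5586 0.2124 0.283 ] yaw 79.74 F [-1.5445  1.8693  6.6972] g 0.18919410384144422 q7 1.2873502295372174
[[ 0.      0.     -0.    ]
 [ 0.08   -0.0168 -0.0054]
 [ 0.16   -0.0339 -0.0093]
 [ 0.24   -0.0513 -0.012 ]
 [ 0.32   -0.0689 -0.0132]
 [ 0.4    -0.0864 -0.013 ]
 [ 0.48   -0.104  -0.0114]
 [ 0.56   -0.1213 -0.0084]
 [ 0.64   -0.1384 -0.004 ]
 [ 0.72   -0.155   0.0017]
 [ 0.8    -0.1711  0.0087]
 [ 0.88   -0.1866  0.017 ]
 [ 0.96   -0.2014  0.0265]
 [ 1.04   -0.2154  0.0372]
 [ 1.12   -0.2285  0.0489]
 [ 1.2    -0.2407  0.0617]
 [ 1.28   -0.2517  0.0754]
 [ 1.36   -0.2617  0.0899]
 [ 1.44   -0.2704  0.1052]
 [ 1.52   -0.2779  0.1211]
 [ 1.6    -0.2841  0.1376]
 [ 1.68   -0.2889  0.1545]
 [ 1.76   -0.2924  0.1717]
 [ 1.84   -0.2945  0.1892]
 [ 1.92   -0.2952  0.2068]]
```

Call:
{"method": "arm_command", "body": {"commands": [0,-0.0168,-0.0054,0,0,0,0,0,-0.0339,-0.0093,0,0,0,0,0,-0.0513,-0.012,0,0,0,0,0,-0.0689,-0.0132,0,0,0,0,0,-0.0864,-0.013,0,0,0,0,0,-0.104,-0.0114,0,0,0,0,0,-0.1213,-0.0084,0,0,0,0,0,-0.1384,-0.004,0,0,0,0]}}

```text
t: 24.0
eef_pos: [0.5338, 0.0772, 0.2873]
tool_rot: [0.001, 0.089, 0.996, 0.002]
contact_force: [-1.0, 5.3, 8.2]
gripper_width: 0.19
grasp_force: 63.7
```

```bash
python3 - <<'E'
from h import *
plan();o=get_obs();print(o["q"],o["torque"])
E
```

```text
t 24.0 pos [0.5338 0.0772 0.2873] yaw 79.8 F [-1.0113  5.2542  8.1974] g 0.18958409228399625 q7 1.4427229722289892
[-1.0791  0.3004  1.0264  1.8603 -0.2876  1.1361  1.4427] [ 1.9714  0.1762 -0.1085]
```

Call:
{"method": "arm_command", "body": {"commands": [0,-0.0166,0.0057,0,0,0,0,0,-0.0327,0.0127,0,0,0,0,0,-0.0482,0.021,0,0,0,0,0,-0.063,0.0305,0,0,0,0,0,-0.077,0.0412,0,0,0,0,0,-0.0901,0.0529,0,0,0,0,0,-0.1023,0.0657,0,0,0,0,0,-0.1133,0.0794,0,0,0,0], "force": 90}}

```text
t: 24.8
eef_pos: [0.5135, -0.035, 0.2064]
tool_rot: [0.001, 0.09, 0.996, 0.001]
contact_force: [-0.4, 5.1, 5.2]
gripper_width: 0.182
grasp_force: 93.8
```

```bash
python3 - <<'E'
from h import *
plan((.5042,-.0796,.076,YA));o=get_obs();print(o["q"],o["torque"])
E
```

```text
t 24.8 pos [ 0.5135 -0.035   0.2064] yaw 79.71 F [-0.374   5.1207  5.1571] g 0.18194234934212342 q7 1.7229211494917296
(0.5042, -0.0796, 0.076, 79.65) -> [ 0.0013 -0.0459  0.1303] [0.1663 0.0555 0.062 ]
[-0.8335  0.3572  0.9802  2.0067 -0.3657  0.9612  1.7229] [ 2.1706 -0.21   -0.2856]
```

Call:
{"method": "arm_command", "body": {"commands": [0,-0.01,0.0145,0,0,0,0,0,-0.0187,0.0298,0,0,0,0,0,-0.0262,0.0457,0,0,0,0,0,-0.0324,0.0622,0,0,0,0,0,-0.0372,0.0791,0,0,0,0,0,-0.0407,0.0963,0,0,0,0,0,-0.0428,0.1138,0,0,0,0,0,-0.0435,0.1314,0,0,0,0]}}

```text
t: 25.6
eef_pos: [0.5046, -0.0783, 0.0747]
tool_rot: [-0.001, 0.089, 0.996, 0.001]
contact_force: [0.2, -1.2, 9.9]
gripper_width: 0.18
grasp_force: 104.3
```

Call:
{"method": "arm_command", "body": {"commands": [0,0,0,0,0,0,0,0,0,0,0,0,0,0,0,0,0,0,0,0,0]}}

```text
t: 25.9
eef_pos: [0.5049, -0.0785, 0.0753]
tool_rot: [-0.0, 0.09, 0.996, 0.0]
contact_force: [-2.6, 2.9, 4.8]
gripper_width: 0.18
grasp_force: 104.8
```

```bash
python3 - <<'E'
from h import *
plan((.5042,-.0796,.076,YA));o=get_obs();print(o["q"])
c=read_camera("scene");cv2.imwrite("pics/i.png",cv2.resize(c["img"][130:270,250:400],None,fx=4,fy=4,interpolation=cv2.INTER_CUBIC)[...,::-1])
u=np.array([.1797,.9837]);v=np.array([-u[1],u[0]])
for z in(.085,.095,.105): print(z,(proj(c,[[*(PK-.11*u-k*v),z] for k in(.066,-.066)])-[250,130])*4+1.5)
E
```

```text
t 25.9 pos [ 0.5049 -0.0785  0.0753] yaw 79.69 F [-2.5815  2.9143  4.7848] g 0.17981890681609333 q7 1.9927378081780205
(0.5042, -0.0796, 0.076, 79.65) -> [ 0.0005 -0.0012 -0.0007] [ 0.0147 -0.0524  0.0372]
[-0.563   0.549   0.7719  2.1092 -0.5923  0.7109  1.9927]
0.085 [[238.0772 432.6893]
 [101.5229 322.4398]]
0.095 [[237.629  423.0888]
 [100.263  312.6523]]
0.105 [[237.175  413.364 ]
 [ 98.9876 302.7445]]
```

View pics/i.png

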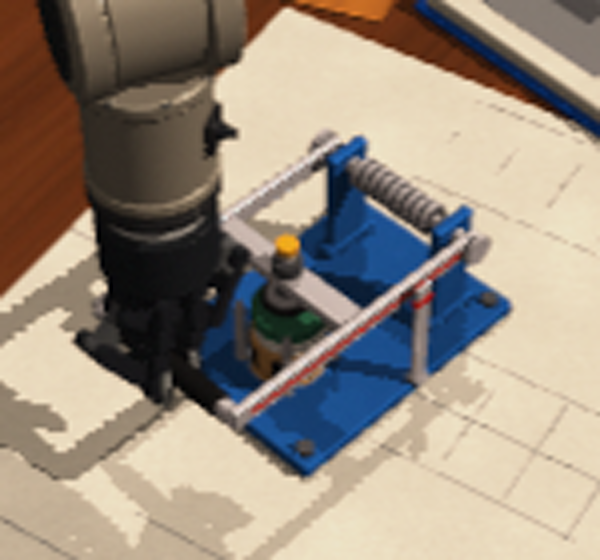

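The foot is on the disc and the near arm runs from (480,245) to (232,412). I'll measure the lever angle from the slope of the arm's red stripe.

```bash
cat > lev.py <<'E'
from h import *
c=read_camera("scene");hv=cv2.cvtColor(c["img"],cv2.COLOR_RGB2HSV).astype(int)
m=((hv[...,0]<8)|(hv[...,0]>170))&(hv[...,1]>70);ys,xs=np.nonzero(m[185:235,308:372]);xs+=308;ys+=185
k=~((abs(xs-355.5)<3)&(ys>201));xs,ys=xs[k],ys[k]
for _ in range(3):
    vx,vy,x0,y0=cv2.fitLine(np.c_[xs,ys].astype(np.float32),cv2.DIST_HUBER,0,.01,.01).ravel()
    d=abs((xs-x0)*vy-(ys-y0)*vx);xs,ys=xs[d<2],ys[d<2]
print("stripe",len(xs),"slope",vy/vx,"at x=320:",y0+(320-x0)*vy/vx,"x=360:",y0+(360-x0)*vy/vx)
u=np.array([.1797,.9837]);v=np.array([-u[1],u[0]])
for a in(1.84,1.87,1.90,1.92,1.95,1.98):
    ph=np.radians(20)-a
    P=proj(c,[[*(PK+(.11+r*np.sin(ph))*u-.065*v),.095+r*np.cos(ph)] for r in(.02,.2)])
    s=(P[1,1]-P[0,1])/(P[1,0]-P[0,0]);print(a,"slope",s,"at 320,360",P[0,1]+(np.array([320,360])-P[0,0])*s)
E
python3 lev.py
```

```text
stripe 96 slope -0.76362383 at x=320: 227.17662 x=360: 196.63167
1.84 slope -0.705722071873737 at 320,360 [222.7969 194.568 ]
1.87 slope -0.7349111082405656 at 320,360 [224.1509 194.7545]
1.9 slope -0.7638411789858242 at 320,360 [225.4929 194.9393]
1.92 slope -0.7830111975879975 at 320,360 [226.3822 195.0617]
1.95 slope -0.81163088681356 at 320,360 [227.7098 195.2446]
1.98 slope -0.8401348546868483 at 320,360 [229.032  195.4266]
```

The angle is about 1.90 rad, so I'm moving 4 mm further down to sit near 1.92, then settling.

Call:
{"method": "arm_command", "body": {"commands": [0,0,0.004,0,0,0,0,0,0,0.004,0,0,0,0,0,0,0.004,0,0,0,0,0,0,0.004,0,0,0,0,0,0,0.004,0,0,0,0,0,0,0.004,0,0,0,0,0,0,0.004,0,0,0,0,0,0,0.004,0,0,0,0]}}

```text
t: 26.8
eef_pos: [0.5049, -0.0785, 0.0715]
tool_rot: [-0.0, 0.09, 0.996, 0.0]
contact_force: [-3.7, 2.4, 8.5]
gripper_width: 0.181
grasp_force: 105.2
```

```bash
python3 lev.py; python3 -c "
from h import *
plan()"
```

```text
stripe 94 slope -0.7776315 at x=320: 227.98698 x=360: 196.88171
1.84 slope -0.705722071873737 at 320,360 [222.7969 194.568 ]
1.87 slope -0.7349111082405656 at 320,360 [224.1509 194.7545]
1.9 slope -0.7638411789858242 at 320,360 [225.4929 194.9393]
1.92 slope -0.7830111975879975 at 320,360 [226.3822 195.0617]
1.95 slope -0.81163088681356 at 320,360 [227.7098 195.2446]
1.98 slope -0.8401348546868483 at 320,360 [229.032  195.4266]
t 26.85 pos [ 0.5049 -0.0785  0.0714] yaw 79.69 F [-3.2954  3.0877  7.7694] g 0.1769234862561559 q7 1.9990431418390966
```

```bash
python3 -c "
from station import *
print(hand_in())"
```

```text
the job is handed in; nothing more can be done
None
```

I stacked the drum, white ring and green disc flat between the pins and handed the job in at about 27 s, with the gripper holding the lever at about 1.915 rad (mark: 1.92) and the foot pressing on the disc; no verdict came back.

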